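# Seat a wireless probe in the hidden hole of a block heater

### The arm

A 6-joint arm with a two-finger parallel gripper is mounted at the origin on the work surface. World frame = base frame: x ahead of the robot, y to its left, z up, the work surface at z = 0. Lengths are in m, angles in rad, forces in N, time in s.
With the tool pointing down it reaches from about 0.35 to 0.975 m from the base axis. Payload 4.9 kg.
Tool frame: the origin (TCP) lies on the mounting face of the last link; the fingertips stand 173 mm ahead of it and the grasp point (between the pads) lies 155 mm ahead of it; z points along the fingers, y is the direction in which the jaws open and shut (so a half turn about z gives the same grasp; the last joint's range is limited). The gripper opens to 85 mm and grips with 20 to 120 N. Pads are 22 mm wide; open, the fingers measure 114 mm over their backs; the gripper's body (76 mm by 85 mm) begins 54 mm behind the grasp point. The pads swing forward as they close: fully open they stand 13 mm farther back than shut.
Start: joints at [-1.309, 0.053, 1.613, -0, 1.476, -0.119], TCP at [0.232, -0.58, 0.405] pointing down, gripper open.
Joint ranges: [-3.01, 3.01], [-1.01, 2.22], [0.06, 2.58], [-1.02, 4.17], [0.09, 2.62], [-3.14, 3.14]. Speed limits (rad/s): [2.57, 2.57, 3.14, 3.14, 3.14, 3.14].

### API

Orientations are given as a unit quaternion [w, x, y, z].
In Python, from plant import manip gives the robot as it stands.
- The arm moves only by the tool play_rows, never from a script. Its argument "increments" is a list of rows, each an object with "offset": the shift along the tool's x, y, z in mm, a list of three; "twist": the turn about the tool's z in rad; "grip": the opening, from 0 (shut) to 1 (fully open). In form: [{"offset": [dx, dy, dz], "twist": twist, "grip": grip}, ...]. A call has 1 to 5 rows; each row is the pose to reach, as a shift and turn from the pose commanded when the call began, along the tool's axes at that moment; what a row does not reach only later rows make up. A row lasts 1/12 s, in which the tool goes at most 41.7 mm and 7.16 degrees, less where a joint would pass 70% of its speed; a pose out of reach is approached as far as the arm can. A call with a gripper value outside its range is refused whole. The fingers move at their own pace and stop on an object; the grip force is fixed at half the most. Time passes only in rows, so rows that repeat a pose let the fingers close. It gives the time, the measured TCP pose, the force and the opening at its end, in the units of the state.
- manip.state(): the state, without advancing time (a new reading comes with each control period).
- manip.grab_frame(name): name is "scene" or "top" or "wrist"; returns the picture (400x640x3 uint8, blue, green, red); there is no depth.
- manip.get_calibration(name): a dict with "fx", "fy", "cx", "cy" (pixels), "T" (4x4, takes a point from camera to world coordinates). Camera axes: x right, y down, z forward; pixel columns grow to the right and rows downward; lengths in m; the calibration is good to about 2 mm. A picture is of the moment at which its call begins: read the wrist's pose just before it. get_calibration takes no time and is no camera call; for the wrist camera it gives the pose at the moment of the call.
- manip.job_done(): hands the job in, once; it reports no verdict.
Trained networks look in the newest picture that a camera, given by its name, has taken for a name from the list of things; names that differ only in an ending like _2 or _b are one class to them, and where a whole thing is asked for, a point or a joint stands for the part that bears it (a point fixed in the world has none). Each returns a list of dicts, best first, with "p" (0 to 1); they miss things now and then, are a little off and sometimes report something else, mostly with a low value. They report only what shows in the picture. A call takes as long as a camera call.
- manip.boxes_of(query, camera): "xyz" ([x, y, z] in m, in the coordinates of the camera as it stood for that picture, good to about 4 mm: the middle of the surface that is visible of it).
- manip.tip_of(query, camera): "xyz" ([x, y, z] in m, in the coordinates of the camera as it stood for that picture, good to about 4 mm: a listed point, or the origin of a listed thing).
The state is a dict: "time": time; "joint_pos": joint angles; "joint_vel": joint speeds; "joint_efforts": joint torques, N m; "tool_pos": TCP position; "tool_rot": TCP orientation; "contact_force": force on the tool from outside, world axes, zero at the start; "ft_torque": the same for the moment, N m; "gripper_width": opening from 0.0 (shut) to 1.0 (fully open).
Only numpy, scipy, OpenCV 4.12 (cv2) and the standard library are available. Lean on these libraries where they do the work, as an engineer would, in place of code of your own. Each camera call takes 0.05 s, during which the arm holds its last target. There are 200 camera calls.

### The job

Take the white wireless temperature probe out of its blue stand and seat it fully home in the blind hole at the bottom of the block heater's dark, orange-ringed well, then let go and leave it standing there. The hole cannot be seen and is off the well's centre: rest the tip lightly on the well floor and sweep it round in a spiral until it drops in. The probe's steel rod is delicate, so be gentle with it (its spring gives before any harm is done), and do not disturb anything else on the bench.

Things in the scene. Friction and masses are not known exactly. Their poses are not given: they have to be found in the camera images.
- probe: the probe's white plastic handle with an orange band, a square bar 22 x 22 mm and 60 mm tall, upright in the stand at the start; origin at the centre of its underside, z up along it, x and y square to its sides. Handle and rod together weigh about 0.12 kg. Grip it by the handle.
- rod: the probe's steel rod, 10 mm in diameter with a bevelled end (7 mm flat), standing 85 mm out below the handle; origin at the centre of its tip, z up along it. It is sprung: it slides up into the handle by at most 20 mm, starting at 2 N and rising by 0.25 N per mm to 7 N at 20 mm; past that it is rigid. More than 15 N on the rod harms it.
- stand: fixed blue block, 60 x 60 x 95 mm, on a 90 x 90 mm foot; origin at the centre of its underside on the bench. Its upright hole is 14 mm wide, 90 mm deep, central; the handle's underside rests on the block's top.
- heater: fixed white block heater with a grey top, black round the well, 150 (x) x 190 (y) mm, top 100 mm above the bench; origin at the centre of its underside, z up. Beside the well an aluminium block with capped tubes rises to 114 mm.
- well (a point): centre of the mouth of the heater's well, level with the heater's top and ringed in orange. The well is a round bore 32 mm wide, its flat black floor 30 mm below the mouth. In the floor is one upright blind hole, 12 mm wide and 30 mm deep (its bottom is 60 mm below the mouth). The hole's centre lies between 3.5 and 8.5 mm from the well's axis, in an unknown direction that differs each time.
- tube_rack: bystander: clear rack, 70 x 200 x 60 mm, with capped tubes up to 83 mm high; origin at the centre of its underside
- reagent: bystander: amber bottle with blue cap, 66 mm wide, 160 mm tall; origin at the centre of its underside
- jar: bystander: white jar, 60 mm wide, 80 mm tall; origin at the centre of its underside
- beaker: bystander: glass beaker, 60 mm wide, 80 mm tall; origin at the centre of its underside
- marker: bystander: white and blue marker pen lying flat, 130 x 15 mm; origin at the centre of its underside
- tip_box: bystander: blue and white pipette tip box, 85 x 120 x 60 mm; origin at the centre of its underside
- mouse: bystander: grey and black computer mouse, 100 x 58 x 30 mm; origin at the centre of its underside

How it is judged:
By the outcome, as a careful person would: the job done as asked, in the order asked, and still so for the second after the job is handed in, with the robot touching nothing.
It also fails if it takes over 51 s, if anything falls off the work surface, if the arm or the gripper's body presses on something with over 40 N, if the wrist force passes 120 N, or if a joint passes its speed limit or range.

## Working session

There is one attempt and no reset: what is moved stays moved. The work goes in short steps, Python scripts to look and compute and a tool call to move; the robot and the scene stay as the last step left them, time stands still between calls to the robot, and variables do not carry over. Pictures are saved under pics/ and viewed, about 8 in all and at most 12, crops included, and the job is handed in when it is done.

Besides the shell and the picture viewer there is one more tool, called as name(argument=value, ...), one argument or row to a line, values as JSON. play_rows: Moves the arm, as the interface text tells. Its arguments: {"type":"object","properties":{"increments":{"type":"array"}},"required":["increments"]}

```bash
mkdir -p pics
cat > h.py <<'E'
import numpy as np, cv2
from plant import manip
from scipy.spatial.transform import Rotation as R
def st():
    s=manip.state(); q=s["tool_rot"]
    print("t",round(s["time"],2),"pos",np.round(s["tool_pos"],4),"F",np.round(s["contact_force"],2),"g",round(s["gripper_width"],3)); 
    Rm=R.from_quat([q[1],q[2],q[3],q[0]]).as_matrix(); print(np.round(Rm,3).tolist()); return s,Rm
def w(p,T): return (T@np.r_[p,1])[:3]
def proj(P,c):
    p=np.linalg.inv(c["T"])@np.r_[P,1]; return c["fx"]*p[0]/p[2]+c["cx"],c["fy"]*p[1]/p[2]+c["cy"]
def ray(u,v,z,c):
    d=c["T"][:3,:3]@np.array([(u-c["cx"])/c["fx"],(v-c["cy"])/c["fy"],1]);o=c["T"][:3,3]
    return o+d*(z-o[2])/d[2]
E
python3 - <<'E'
from h import *
st()
for n in["scene","top"]:
    im=manip.grab_frame(n);cv2.imwrite(f"pics/{n}0.png",im);c=manip.get_calibration(n)
    print(n,np.round(c["T"][:3,3],2),c["fx"])
    for q in["probe","stand","well","heater"]:
        print(q,[(np.round(w(d["xyz"],c["T"]),3).tolist(),round(d["p"],2)) for d in manip.tip_of(q,n)[:2]])
E
```

```text
t 0.0 pos [ 0.2322 -0.58    0.4035] F [-0.38  0.27  0.03] g 1.002
[[0.928, 0.372, -0.0], [0.372, -0.928, 0.002], [0.0, -0.002, -1.0]]
scene [1.34 0.54 0.69] 421.98787880548866
probe [([0.487, 0.252, 0.093], 0.61)]
stand [([0.487, 0.246, 0.002], 0.97), ([0.558, -0.134, -0.002], 0.75)]
well [([0.559, -0.179, 0.095], 0.83)]
heater [([0.562, -0.137, 0.002], 0.87)]
top [0.33 0.01 1.23] 449.87164141375246
probe [([0.487, 0.241, 0.099], 0.69)]
stand [([0.485, 0.249, -0.003], 0.8), ([0.584, -0.456, -0.001], 0.51)]
well [([0.561, -0.182, 0.099], 0.79), ([0.525, 0.432, 0.0], 0.44)]
heater [([0.559, -0.141, -0.002], 0.62)]
```

View pics/scene0.png

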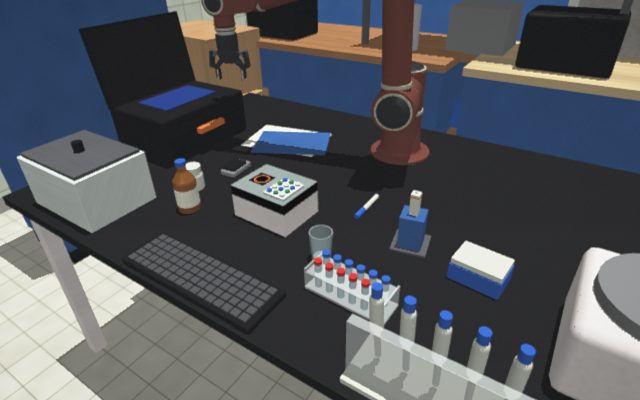

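View pics/top0.png

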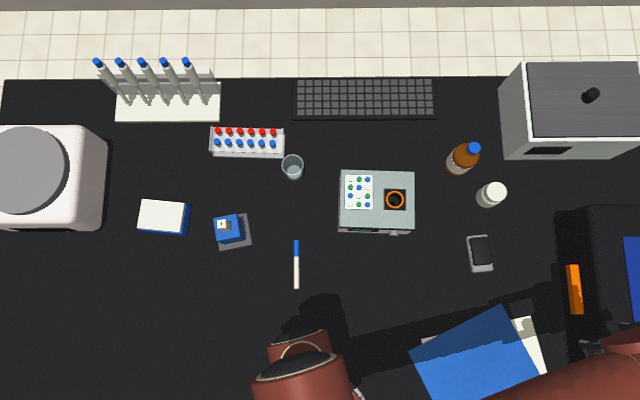

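The scene picture shows the probe upright in its blue stand at (412,205), and the heater's orange well at (262,179). In the top picture the stand is at (222,226), turned about 10°, and the well is at (395,199). The networks agree with this: stand at about (0.486, 0.247) and well at about (0.56, -0.18). The straight path is clear at this height.

play_rows(
  increments=[
    {"offset": [25,-31,0],"twist": 0,"grip": 1},
    {"offset": [50,-62,0],"twist": 0,"grip": 1},
    {"offset": [75,-93,0],"twist": 0,"grip": 1},
    {"offset": [99,-123,0],"twist": 0,"grip": 1},
    {"offset": [124,-154,0],"twist": 0,"grip": 1},
  ],
)

```text
time: 0.92
tool_pos: [0.2903, -0.3896, 0.4047]
tool_rot: [0.0, 0.982, 0.189, 0.0]
contact_force: [0.4, 0.2, 0.6]
gripper_width: 1.002
```

play_rows(
  increments=[
    {"offset": [25,-31,0],"twist": 0,"grip": 1},
    {"offset": [50,-62,0],"twist": 0,"grip": 1},
    {"offset": [75,-93,0],"twist": 0,"grip": 1},
    {"offset": [99,-123,0],"twist": 0,"grip": 1},
    {"offset": [124,-154,0],"twist": 0,"grip": 1},
  ],
)

```text
time: 1.33
tool_pos: [0.3479, -0.2004, 0.405]
tool_rot: [0.0, 0.982, 0.189, 0.0]
contact_force: [1.4, 1.0, -0.7]
gripper_width: 0.999
```

play_rows(
  increments=[
    {"offset": [25,-31,0],"twist": 0,"grip": 1},
    {"offset": [50,-62,0],"twist": 0,"grip": 1},
    {"offset": [75,-93,0],"twist": 0,"grip": 1},
    {"offset": [99,-123,0],"twist": 0,"grip": 1},
    {"offset": [124,-154,0],"twist": 0,"grip": 1},
  ],
)

```text
time: 1.75
tool_pos: [0.4058, -0.0111, 0.4052]
tool_rot: [0.0, 0.982, 0.189, 0.001]
contact_force: [0.7, -0.6, 0.4]
gripper_width: 1.003
```

play_rows(
  increments=[
    {"offset": [25,-31,0],"twist": 0,"grip": 1},
    {"offset": [50,-62,0],"twist": 0,"grip": 1},
    {"offset": [75,-93,0],"twist": 0,"grip": 1},
    {"offset": [99,-123,0],"twist": 0,"grip": 1},
    {"offset": [124,-154,0],"twist": 0.1,"grip": 1},
  ],
)

```text
time: 2.17
tool_pos: [0.4638, 0.1782, 0.405]
tool_rot: [0.0, 0.99, 0.139, 0.0]
contact_force: [0.7, -1.3, 0.3]
gripper_width: 0.995
```

Run:
```python
from h import *
s,Rm=st()
c=manip.get_calibration("wrist")
im=manip.grab_frame("wrist");cv2.imwrite("pics/w1.png",im)
print(np.round(c["T"][:3],3).tolist(),c["fx"])
for q in["probe","stand"]:
    print(q,[(np.round(w(d["xyz"],c["T"]),3).tolist(),round(d["p"],2)) for d in manip.tip_of(q,"wrist")[:2]])
```

```text
t 2.17 pos [0.4638 0.1782 0.405 ] F [ 0.67 -1.25  0.34] g 0.995
[[0.961, 0.276, 0.001], [0.276, -0.961, -0.0], [0.001, 0.0, -1.0]]
[[0.276, -0.921, -0.275, 0.534], [-0.961, -0.264, -0.08, 0.197], [0.001, 0.287, -0.958, 0.374]] 303.18546649271127
probe [([0.49, 0.248, 0.096], 0.76)]
stand [([0.491, 0.25, 0.001], 0.79)]
```

View pics/w1.png

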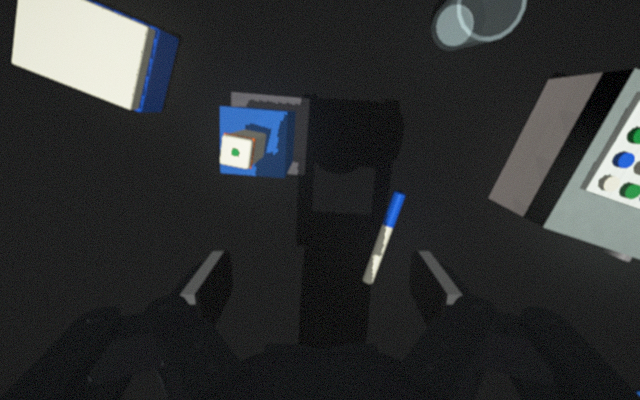

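The wrist picture shows the probe's white top at (237,151) on the blue block, with its sides nearly in line with the jaws. I'll fit the white top at z=0.155 and the blue block top to get yaw and position.

```bash
cat >> h.py <<'E'
def top_fit(im,c,roi,z=0.155):
    u0,v0,u1,v1=roi
    g=im.min(axis=2).copy(); m=np.zeros_like(g); m[v0:v1,u0:u1]=(g[v0:v1,u0:u1]>140)*255
    m=cv2.morphologyEx(m,cv2.MORPH_CLOSE,np.ones((9,9),np.uint8))
    cs,_=cv2.findContours(m,cv2.RETR_EXTERNAL,cv2.CHAIN_APPROX_NONE); k=max(cs,key=cv2.contourArea)
    P=np.array([ray(a,b,z,c)[:2] for a,b in k[:,0]])
    r=cv2.minAreaRect((P*1000).astype(np.float32)); print("rect",r, k[:,0].min(0),k[:,0].max(0)); return r
E
python3 - <<'E'
from h import *
c=manip.get_calibration("wrist");im=cv2.imread("pics/w1.png")
top_fit(im,c,(210,120,275,180))
b=((im[...,0]>90)&(im[...,2]<80)).astype(np.uint8)*255; b[:, :210]=0;b[:,310:]=0;b[190:]=0
cs,_=cv2.findContours(b,cv2.RETR_EXTERNAL,cv2.CHAIN_APPROX_NONE);k=max(cs,key=cv2.contourArea)
r=cv2.minAreaRect(np.array([ray(a,d,.095,c)[:2]*1000 for a,d in k[:,0]]).astype(np.float32));print(r)
print(proj([.4885,.248,.155],c))
E
```

```text
rect ((487.7672119140625, 247.7427215576172), (21.616390228271484, 21.487998962402344), 4.991921901702881) [220 135] [251 168]
((487.4825744628906, 248.24444580078125), (62.487701416015625, 60.514400482177734), 10.896968841552734)
(np.float64(235.1147495677295), np.float64(150.70166613929456))
```

play_rows(
  increments=[
    {"offset": [21,-30,15],"twist": 0.06,"grip": 1},
    {"offset": [42,-60.5,40],"twist": 0.12,"grip": 1},
    {"offset": [42,-60.5,45],"twist": 0.12,"grip": 1},
    {"offset": [42,-60.5,45],"twist": 0.12,"grip": 1},
  ],
)

```text
time: 2.65
tool_pos: [0.4869, 0.2457, 0.3566]
tool_rot: [0.001, 0.997, 0.081, -0.003]
contact_force: [-0.1, -0.5, -0.2]
gripper_width: 1.002
```

Run:
```python
from h import *
s,Rm=st()
c=manip.get_calibration("wrist")
im=manip.grab_frame("wrist");cv2.imwrite("pics/w2.png",im)
print(proj([.4878,.248,.155],c))
u,v=map(int,proj([.4878,.248,.155],c))
top_fit(im,c,(u-50,max(v-50,0),u+50,v+45))
```

```text
t 2.65 pos [0.4869 0.2457 0.3566] F [-0.08 -0.5  -0.18] g 1.002
[[0.987, 0.162, -0.005], [0.162, -0.987, -0.002], [-0.006, 0.001, -1.0]]
(np.float64(314.20076705953005), np.float64(229.40629624806695))Traceback (most recent call last):
  File "<stdin>", line 7, in <module>
  File "h.py", line 18, in top_fit
    cs,_=cv2.findContours(m,cv2.RETR_EXTERNAL,cv2.CHAIN_APPROX_NONE); k=max(cs,key=cv2.contourArea)
                                                                        ~~~^^^^^^^^^^^^^^^^^^^^^^^^
ValueError: max() iterable argument is empty
```

View pics/w2.png

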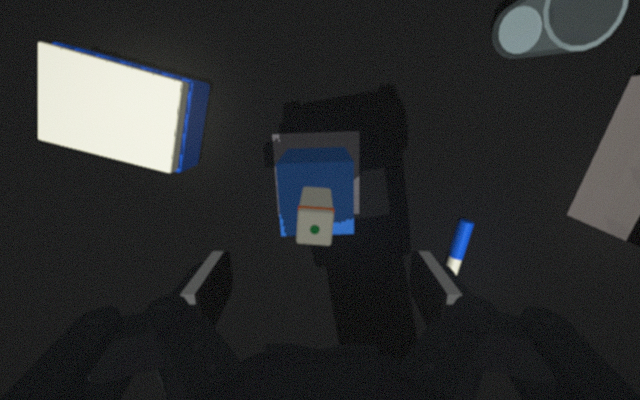

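The probe top is at (315,230), between the fingers, and it is in shadow, so I'll refit with a lower threshold.

```bash
python3 - <<'E'
from h import *
c=manip.get_calibration("wrist");im=cv2.imread("pics/w2.png")
hsv=cv2.cvtColor(im,cv2.COLOR_BGR2HSV)
print(im[228,288:342:2].tolist())
o=((hsv[...,0]<18)&(hsv[...,1]>90)&(hsv[...,2]>80)).astype(np.uint8); o[:180]=0;o[250:]=0;o[:,:280]=0;o[:,350:]=0
v,u=np.nonzero(o);print("orange line",len(u),np.polyfit(u,v,1),u.min(),u.max())
g=im[...,2].astype(int)
for vv in range(214,244,4):
    row=g[vv,280:350]; t=np.nonzero(row>100)[0]+280; print(vv,t.min() if len(t) else None,t.max() if len(t) else None)
for n,(a,b) in {"foot":(120,150),"block":(222,242)}.items(): pass
E
python3 -c "
import cv2;im=cv2.imread('pics/w2.png')[120:260,255:375];cv2.imwrite('pics/c2.png',cv2.resize(im,None,fx=4,fy=4,interpolation=cv2.INTER_CUBIC))"
```

```text
[[96, 58, 28], [94, 54, 24], [94, 57, 23], [98, 54, 24], [104, 83, 76], [115, 126, 125], [121, 133, 132], [120, 131, 130], [118, 129, 130], [118, 133, 132], [118, 129, 126], [80, 101, 78], [33, 75, 18], [39, 80, 25], [45, 82, 28], [58, 85, 49], [109, 124, 121], [118, 132, 131], [117, 128, 129], [122, 133, 132], [119, 128, 127], [110, 127, 126], [137, 109, 92], [196, 115, 55], [192, 111, 54], [190, 110, 49], [190, 110, 52]]
orange line 96 [6.70814216e-02 1.86530170e+02] 298 333
214 298 333
218 298 332
222 298 332
226 297 332
230 297 331
234 297 331
238 297 330
242 298 330
```

View pics/c2.png

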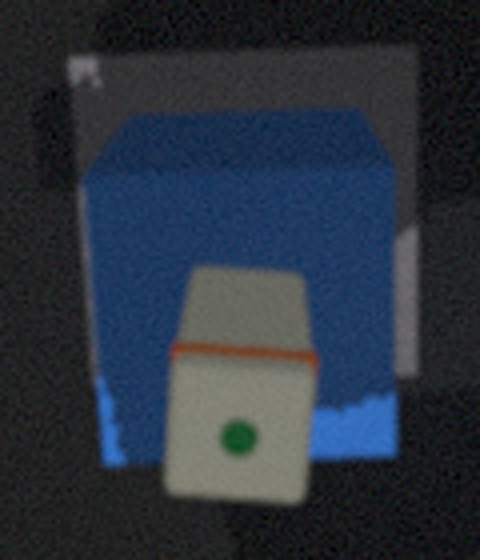

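The close crop shows the handle turned about 4° from the jaws, while the stand itself is nearly aligned. The orange band runs from (175,348) to (317,358) in the crop. That puts the handle's yaw at about 5.3°, so the twist is +0.07. The position agrees to about 1 mm. I'll descend and grip.

play_rows(
  increments=[
    {"offset": [0,0,10],"twist": 0.07,"grip": 1},
    {"offset": [0,0,35],"twist": 0.07,"grip": 1},
    {"offset": [0,0,60],"twist": 0.07,"grip": 1},
    {"offset": [0,0,73],"twist": 0.07,"grip": 1},
    {"offset": [0,0,73],"twist": 0.07,"grip": 1},
  ],
)

```text
time: 3.12
tool_pos: [0.4864, 0.2441, 0.2843]
tool_rot: [0.001, 0.999, 0.045, -0.002]
contact_force: [-0.4, -0.5, -1.3]
gripper_width: 1.001
```

play_rows(
  increments=[
    {"offset": [0,0,0],"twist": 0,"grip": 0.6},
    {"offset": [0,0,0],"twist": 0,"grip": 0.4},
    {"offset": [0,0,0],"twist": 0,"grip": 0.3},
    {"offset": [0,0,0],"twist": 0,"grip": 0.2},
    {"offset": [0,0,0],"twist": 0,"grip": 0.1},
  ],
)

```text
time: 3.53
tool_pos: [0.4878, 0.246, 0.2881]
tool_rot: [-0.0, 0.999, 0.045, 0.001]
contact_force: [-1.0, 1.8, 1.5]
gripper_width: 0.301
```

play_rows(
  increments=[
    {"offset": [0,0,0],"twist": 0,"grip": 0},
    {"offset": [0,0,0],"twist": 0,"grip": 0},
    {"offset": [0,0,0],"twist": 0,"grip": 0},
    {"offset": [0,0,0],"twist": 0,"grip": 0},
    {"offset": [0,0,0],"twist": 0,"grip": 0},
  ],
)

```text
time: 3.95
tool_pos: [0.4878, 0.2463, 0.2879]
tool_rot: [-0.001, 0.999, 0.045, 0.001]
contact_force: [-1.2, 3.4, 6.0]
gripper_width: 0.253
```

play_rows(
  increments=[
    {"offset": [0,0,-5],"twist": 0,"grip": 0},
    {"offset": [0,0,-13],"twist": 0,"grip": 0},
    {"offset": [0,0,-23],"twist": 0,"grip": 0},
    {"offset": [0,0,-33],"twist": 0,"grip": 0},
    {"offset": [0,0,-43],"twist": 0,"grip": 0},
  ],
)

```text
time: 4.37
tool_pos: [0.487, 0.2461, 0.3284]
tool_rot: [-0.001, 0.999, 0.045, -0.001]
contact_force: [2.5, 5.6, -4.2]
gripper_width: 0.247
```

play_rows(
  increments=[
    {"offset": [0,0,-10],"twist": 0,"grip": 0},
    {"offset": [0,0,-20],"twist": 0,"grip": 0},
    {"offset": [0,0,-32],"twist": 0,"grip": 0},
    {"offset": [0,0,-45],"twist": 0,"grip": 0},
    {"offset": [0,0,-60],"twist": 0,"grip": 0},
  ],
)

```text
time: 4.78
tool_pos: [0.487, 0.2452, 0.3897]
tool_rot: [0.002, 0.999, 0.045, -0.002]
contact_force: [0.8, -0.2, -1.0]
gripper_width: 0.25
```

play_rows(
  increments=[
    {"offset": [0,0,-18],"twist": 0,"grip": 0},
    {"offset": [0,0,-36],"twist": 0,"grip": 0},
    {"offset": [0,0,-50],"twist": 0,"grip": 0},
    {"offset": [0,0,-50],"twist": 0,"grip": 0},
    {"offset": [0,0,-50],"twist": 0,"grip": 0},
  ],
)

```text
time: 5.2
tool_pos: [0.4875, 0.2455, 0.4407]
tool_rot: [0.0, 0.999, 0.045, 0.001]
contact_force: [-0.1, -0.6, -1.8]
gripper_width: 0.249
```

Run:
```python
from h import *
s,Rm=st()
im=manip.grab_frame("scene");c=manip.get_calibration("scene")
print([(np.round(w(d["xyz"],c["T"]),3).tolist(),round(d["p"],2)) for q in("rod","probe") for d in manip.tip_of(q,"scene")[:2]])
cw=manip.get_calibration("wrist");iw=manip.grab_frame("wrist")
print("wrist",[(np.round(w(d["xyz"],cw["T"]),3).tolist(),round(d["p"],2)) for q in("rod","probe") for d in manip.tip_of(q,"wrist")[:2]])
u,v=map(int,proj(s["tool_pos"]-np.array([0,0,.2]),c))
a=cv2.resize(im[v-60:v+60,u-60:u+60],(400,400),interpolation=cv2.INTER_CUBIC)
cv2.imwrite("pics/c3.png",np.hstack([a,cv2.resize(iw[200:400,220:420],(400,400))]))
```

```text
t 5.2 pos [0.4875 0.2455 0.4407] F [-0.08 -0.56 -1.78] g 0.249
[[0.996, 0.09, 0.001], [0.09, -0.996, -0.001], [0.001, 0.001, -1.0]]
[([0.486, 0.247, 0.161], 0.64), ([0.488, 0.247, 0.245], 0.7)]
wrist [([0.487, 0.247, 0.247], 0.8)]
```

View pics/c3.png

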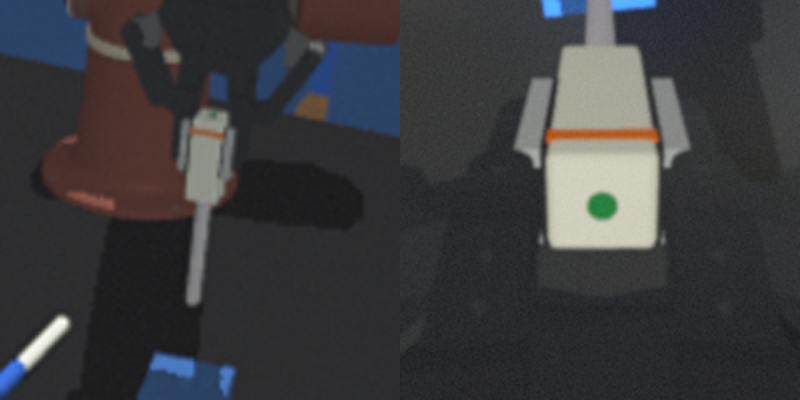

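The probe hangs straight and central in the jaws, with the rod clear of the stand. Next I'll carry it across, stopping short of the well so I can measure the ring.

play_rows(
  increments=[
    {"offset": [-2,30,0],"twist": 0,"grip": 0},
    {"offset": [-4,68,0],"twist": 0,"grip": 0},
    {"offset": [-6,108,0],"twist": 0,"grip": 0},
    {"offset": [-9,148,0],"twist": 0,"grip": 0},
    {"offset": [-11,188,0],"twist": 0,"grip": 0},
  ],
)

```text
time: 5.92
tool_pos: [0.493, 0.0561, 0.4392]
tool_rot: [0.0, 0.999, 0.046, -0.0]
contact_force: [0.6, -0.8, -0.9]
gripper_width: 0.249
```

play_rows(
  increments=[
    {"offset": [-2,40,0],"twist": 0,"grip": 0},
    {"offset": [-5,80,0],"twist": 0,"grip": 0},
    {"offset": [-7,120,0],"twist": 0,"grip": 0},
    {"offset": [-10,160,0],"twist": 0,"grip": 0},
    {"offset": [-12,195,0],"twist": 0,"grip": 0},
  ],
)

```text
time: 6.33
tool_pos: [0.4987, -0.1401, 0.4392]
tool_rot: [0.0, 0.999, 0.045, -0.0]
contact_force: [0.2, 0.3, -0.1]
gripper_width: 0.252
```

play_rows(
  increments=[
    {"offset": [-1,25,0],"twist": 0,"grip": 0},
    {"offset": [-2,42,0],"twist": 0,"grip": 0},
    {"offset": [-2,42,0],"twist": 0,"grip": 0},
    {"offset": [-2,42,0],"twist": 0,"grip": 0},
  ],
)

```text
time: 6.67
tool_pos: [0.5009, -0.1804, 0.4389]
tool_rot: [-0.001, 0.999, 0.045, -0.001]
contact_force: [0.2, 0.2, -1.2]
gripper_width: 0.248
```

```bash
cat >> h.py <<'E'
def ring(im,c,z=0.1,guess=(.56,-.181),rad=.03):
    hsv=cv2.cvtColor(im,cv2.COLOR_BGR2HSV)
    o=((hsv[...,0]>4)&(hsv[...,0]<20)&(hsv[...,1]>140)&(hsv[...,2]>70))
    v,u=np.nonzero(o)
    P=np.array([ray(a,b,z,c)[:2] for a,b in zip(u,v)]) if len(u) else np.zeros((0,2))
    P=P[np.hypot(*(P-guess).T)<rad]
    A=np.c_[P,np.ones(len(P))]; s=np.linalg.lstsq(A,(P**2).sum(1),rcond=None)[0]
    x,y=s[:2]/2; print("ring n",len(P),"c",x.round(4),y.round(4),"r",np.sqrt(s[2]+x*x+y*y).round(4),"ell",cv2.fitEllipse((cv2.convexHull((P*1e3).astype(np.float32)))))
E
python3 - <<'E'
from h import *
st()
for n in("wrist","top","scene"):
    c=manip.get_calibration(n);im=manip.grab_frame(n);cv2.imwrite(f"pics/{n}4.png",im)
    print(n,proj([.56,-.181,.1],c)); 
    try: ring(im,c)
    except Exception as e: print(e)
    print([(np.round(w(d["xyz"],c["T"]),4).tolist(),round(d["p"],2)) for d in manip.tip_of("well",n)[:2]])
E
```

```text
t 6.67 pos [ 0.5009 -0.1804  0.4389] F [ 0.23  0.16 -1.22] g 0.248
[[0.996, 0.089, -0.001], [0.089, -0.996, 0.001], [-0.001, -0.001, -1.0]]
wrist (np.float64(325.3723316715911), np.float64(122.67715121154748))
ring n 580 c 0.5574 -0.1834 r 0.0207 ell ((557.3298950195312, -183.63427734375), (44.795440673828125, 45.820037841796875), 150.8799591064453)
[([0.561, -0.1796, 0.1005], 0.78)]
top (np.float64(393.5797434925188), np.float64(198.08778173733376))
ring n 22 c 0.5604 -0.1834 r 0.0191 ell ((560.5684204101562, -182.734375), (39.70258712768555, 46.73228454589844), 26.961217880249023)
[([0.5581, -0.1845, 0.0991], 0.88), ([0.524, 0.4324, -0.0009], 0.54)]
scene (np.float64(260.8936983909325), np.float64(178.60877477058582))
ring n 51 c 0.5586 -0.1797 r 0.0206 ell ((559.0850219726562, -180.00257873535156), (44.060665130615234, 45.07435607910156), 4.7179365158081055)
[([0.5596, -0.1796, 0.0976], 0.94)]
```

View pics/wrist4.png

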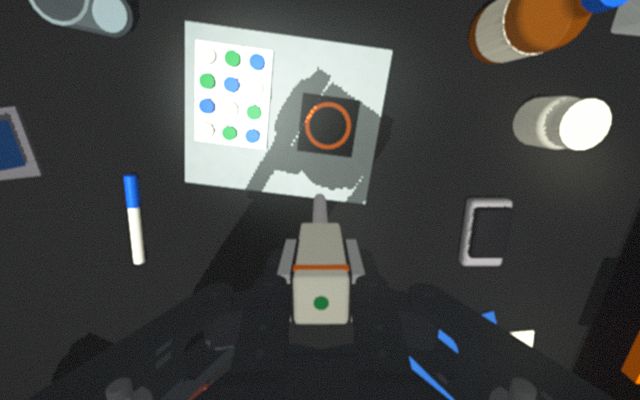

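The ring shows at (328,125) and the rod tip at (319,197). The estimates average about (0.559, -0.182). I'll check the hand-eye bias using the visible rod tip.

Run:
```python
from h import *
c=manip.get_calibration("wrist");im=cv2.imread("pics/wrist4.png")
for z in(.158,.161,.164): print(z,proj([.5009,-.1804,z],c), proj([.5009,-.1804,.215],c))
g=cv2.cvtColor(im,cv2.COLOR_BGR2GRAY)
for v in range(190,222,3): print(v,g[v,306:334].tolist())
```

```text
0.158 (np.float64(320.7348434937445), np.float64(196.95183323402424)) (np.float64(320.8154413492139), np.float64(220.39768661934917))
0.161 (np.float64(320.7382371794123), np.float64(197.93905375173782)) (np.float64(320.8154413492139), np.float64(220.39768661934917))
0.164 (np.float64(320.741707119339), np.float64(198.94845657397897)) (np.float64(320.8154413492139), np.float64(220.39768661934917))
190 [233, 233, 233, 235, 234, 233, 233, 233, 233, 232, 230, 233, 232, 235, 234, 232, 235, 232, 236, 234, 234, 233, 232, 222, 206, 196, 190, 191]
193 [232, 234, 232, 233, 232, 233, 232, 235, 234, 229, 220, 207, 200, 186, 192, 207, 221, 228, 233, 233, 232, 233, 232, 235, 233, 236, 233, 234]
196 [195, 201, 204, 213, 221, 229, 230, 223, 199, 158, 128, 125, 128, 122, 124, 123, 122, 135, 177, 224, 233, 234, 233, 232, 233, 232, 235, 231]
199 [52, 53, 50, 53, 53, 60, 65, 81, 107, 119, 126, 126, 127, 128, 128, 127, 126, 124, 126, 145, 166, 183, 193, 198, 195, 201, 207, 215]
202 [58, 49, 53, 50, 53, 49, 58, 84, 112, 121, 123, 129, 128, 126, 127, 126, 122, 122, 124, 108, 77, 53, 48, 51, 48, 48, 47, 52]
205 [54, 54, 55, 49, 52, 50, 64, 86, 115, 122, 127, 127, 124, 129, 128, 124, 122, 120, 121, 111, 86, 57, 47, 44, 54, 46, 50, 52]
208 [46, 51, 50, 51, 50, 49, 63, 97, 113, 123, 125, 128, 124, 129, 126, 125, 126, 128, 120, 113, 87, 60, 50, 50, 53, 46, 51, 51]
211 [47, 56, 45, 56, 49, 50, 65, 100, 119, 122, 123, 124, 126, 125, 127, 127, 124, 124, 116, 115, 98, 66, 48, 51, 49, 56, 58, 60]
214 [52, 51, 46, 43, 52, 45, 74, 108, 123, 121, 127, 128, 125, 128, 129, 129, 127, 123, 121, 118, 100, 76, 47, 55, 56, 56, 58, 59]
217 [43, 51, 52, 49, 42, 50, 76, 108, 120, 121, 131, 128, 130, 130, 132, 129, 125, 123, 120, 118, 111, 83, 64, 56, 62, 57, 59, 58]
220 [37, 47, 49, 46, 53, 49, 78, 109, 118, 124, 124, 128, 124, 128, 124, 125, 121, 127, 123, 120, 112, 89, 67, 59, 55, 59, 55, 58]
```

play_rows(
  increments=[
    {"offset": [25,4,5],"twist": 0,"grip": 0},
    {"offset": [56.5,7.7,20],"twist": 0,"grip": 0},
    {"offset": [56.5,7.7,42],"twist": 0,"grip": 0},
    {"offset": [56.5,7.7,50],"twist": 0,"grip": 0},
    {"offset": [56.5,7.7,50],"twist": 0,"grip": 0},
  ],
)

```text
time: 7.38
tool_pos: [0.5574, -0.1814, 0.3862]
tool_rot: [-0.002, 0.999, 0.046, -0.003]
contact_force: [-0.3, 0.4, -1.6]
gripper_width: 0.25
```

play_rows(
  increments=[
    {"offset": [0,0,0],"twist": 0,"grip": 0},
    {"offset": [0,0,0],"twist": 0,"grip": 0},
  ],
)

```text
time: 7.55
tool_pos: [0.5578, -0.1822, 0.3913]
tool_rot: [0.001, 0.999, 0.045, 0.001]
contact_force: [-0.5, -0.4, -1.9]
gripper_width: 0.25
```

Run:
```python
from h import *
s,Rm=st()
c=manip.get_calibration("wrist");iw=manip.grab_frame("wrist");cv2.imwrite("pics/w5.png",iw)
ring(iw,c,guess=(.558,-.183))
u,v=proj(s["tool_pos"]-np.array([0,0,.278]),c);print("tip pred",u,v)
cs=manip.get_calibration("scene");im=manip.grab_frame("scene")
try: ring(im,cs,guess=(.559,-.181))
except Exception as e: print(e)
U,V=map(int,proj([.559,-.182,.12],cs)); u,v=int(u),int(v)
a=cv2.resize(iw[v-55:v+55,u-55:u+55],(400,400),interpolation=cv2.INTER_CUBIC)
b=cv2.resize(im[V-35:V+35,U-35:U+35],(400,400),interpolation=cv2.INTER_CUBIC)
cv2.imwrite("pics/c5.png",np.hstack([a,b]))
```

```text
t 7.55 pos [ 0.5578 -0.1822  0.3913] F [-0.45 -0.36 -1.92] g 0.25
[[0.996, 0.091, 0.002], [0.091, -0.996, -0.001], [0.002, 0.001, -1.0]]
ring n 686 c 0.5571 -0.1833 r 0.0208 ell ((556.8030395507812, -183.4636993408203), (46.29621887207031, 46.682777404785156), 52.4946403503418)
tip pred 318.4688645923899 198.33991863946991
ring n 56 c 0.5583 -0.1794 r 0.0204 ell ((557.2146606445312, -179.82008361816406), (44.60214614868164, 48.091129302978516), 96.0256118774414)
```

View pics/c5.png

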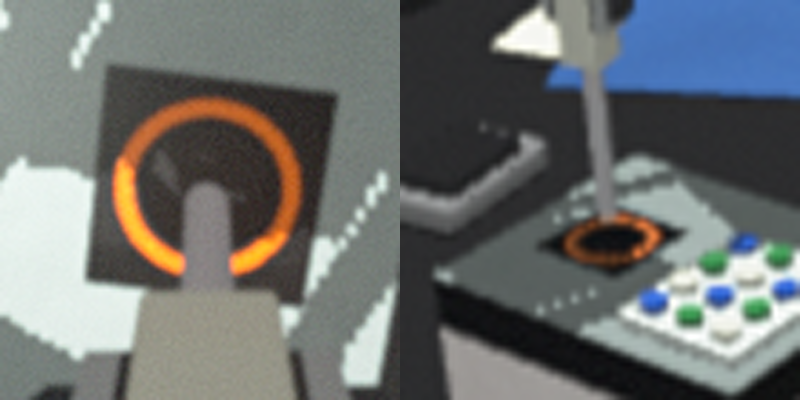

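The rod hangs centred over the orange ring: the tip is at (207,180) and the ring centre at (208,188) in the left crop. I'll descend towards the floor, which I expect to touch at TCP z of about 0.348.

play_rows(
  increments=[
    {"offset": [0,0,8],"twist": 0,"grip": 0},
    {"offset": [0,0,18],"twist": 0,"grip": 0},
    {"offset": [0,0,28],"twist": 0,"grip": 0},
    {"offset": [0,0,35],"twist": 0,"grip": 0},
    {"offset": [0,0,37],"twist": 0,"grip": 0},
  ],
)

```text
time: 8.07
tool_pos: [0.5573, -0.182, 0.3497]
tool_rot: [-0.001, 0.999, 0.045, -0.002]
contact_force: [-0.1, 0.3, -1.0]
gripper_width: 0.248
```

play_rows(
  increments=[
    {"offset": [0,0,0],"twist": 0,"grip": 0},
    {"offset": [0,0,0],"twist": 0,"grip": 0},
  ],
)

```text
time: 8.23
tool_pos: [0.558, -0.1823, 0.3524]
tool_rot: [-0.0, 0.999, 0.045, -0.0]
contact_force: [0.5, 0.5, -0.7]
gripper_width: 0.248
```

play_rows(
  increments=[
    {"offset": [0,0,1],"twist": 0,"grip": 0},
    {"offset": [0,0,3],"twist": 0,"grip": 0},
    {"offset": [0,0,4],"twist": 0,"grip": 0},
    {"offset": [0,0,4],"twist": 0,"grip": 0},
  ],
)

```text
time: 8.57
tool_pos: [0.558, -0.1823, 0.3486]
tool_rot: [-0.0, 0.999, 0.045, -0.0]
contact_force: [0.5, 0.7, -0.5]
gripper_width: 0.252
```

play_rows(
  increments=[
    {"offset": [0,0,1],"twist": 0,"grip": 0},
    {"offset": [0,0,2],"twist": 0,"grip": 0},
    {"offset": [0,0,3],"twist": 0,"grip": 0},
    {"offset": [0,0,3],"twist": 0,"grip": 0},
  ],
)

```text
time: 8.9
tool_pos: [0.5581, -0.1823, 0.3461]
tool_rot: [0.0, 0.999, 0.045, 0.0]
contact_force: [-0.6, 0.9, 1.6]
gripper_width: 0.25
```

The floor was felt at TCP z of about 0.348, with the force stepping up about 2.5 N at 2 mm of spring. I'll compute the spiral table.

Run:
```python
import numpy as np
pts=[(0,0)];th=0
P=[(1.2,0),(2.4,0),(3.5,0)]
while True:
    r=3.5+2.4*th/(2*np.pi)
    if r>9.3: break
    if th>0:P.append((r*np.cos(th),r*np.sin(th)))
    th+=1.1/r
P=np.array(P);prev=np.zeros(2)
for i in range(0,len(P),5):
    b=P[i:i+5];print(i//5,"abs",b[-1].round(1).tolist(),(b-prev).round(1).tolist());prev=b[-1].round(1)
```

```text
0 abs [3.0, 2.2] [[1.2, 0.0], [2.4, 0.0], [3.5, 0.0], [3.4, 1.1], [3.0, 2.2]]
1 abs [-1.8, 3.9] [[-0.6, 0.8], [-1.6, 1.5], [-2.6, 1.8], [-3.7, 1.9], [-4.8, 1.7]]
2 abs [-4.7, -0.5] [[-1.0, -0.6], [-1.8, -1.3], [-2.4, -2.2], [-2.8, -3.3], [-2.9, -4.4]]
3 abs [-1.8, -4.9] [[0.1, -1.1], [0.5, -2.1], [1.2, -3.0], [2.0, -3.8], [2.9, -4.4]]
4 abs [3.5, -4.3] [[1.1, -0.3], [2.2, -0.4], [3.3, -0.3], [4.4, 0.0], [5.3, 0.6]]
5 abs [5.9, 0.5] [[0.9, 0.7], [1.5, 1.6], [2.0, 2.6], [2.3, 3.7], [2.4, 4.8]]
6 abs [3.5, 5.2] [[-0.1, 1.1], [-0.4, 2.1], [-0.9, 3.1], [-1.6, 4.0], [-2.4, 4.7]]
7 abs [-1.8, 6.4] [[-1.0, 0.6], [-2.0, 1.0], [-3.1, 1.3], [-4.2, 1.3], [-5.3, 1.2]]
8 abs [-6.1, 3.2] [[-1.0, -0.4], [-2.0, -0.9], [-2.9, -1.5], [-3.7, -2.3], [-4.3, -3.2]]
9 abs [-6.9, -2.1] [[-0.5, -1.0], [-0.8, -2.0], [-1.0, -3.1], [-1.0, -4.2], [-0.8, -5.3]]
10 abs [-3.7, -6.5] [[0.4, -1.1], [0.9, -2.1], [1.5, -3.0], [2.3, -3.7], [3.2, -4.4]]
11 abs [1.6, -7.6] [[0.9, -0.5], [2.0, -0.9], [3.1, -1.1], [4.2, -1.2], [5.3, -1.1]]
12 abs [6.3, -5.0] [[1.0, 0.2], [2.1, 0.6], [3.0, 1.2], [3.9, 1.8], [4.7, 2.6]]
13 abs [8.3, 0.0] [[0.7, 0.9], [1.2, 1.8], [1.6, 2.9], [1.9, 3.9], [2.0, 5.0]]
14 abs [6.8, 5.2] [[-0.0, 1.1], [-0.2, 2.2], [-0.5, 3.3], [-1.0, 4.3], [-1.5, 5.2]]
15 abs [2.4, 8.5] [[-0.7, 0.9], [-1.5, 1.7], [-2.4, 2.3], [-3.4, 2.9], [-4.4, 3.3]]
16 abs [-3.0, 8.5] [[-1.1, 0.2], [-2.2, 0.4], [-3.3, 0.4], [-4.4, 0.3], [-5.4, 0.0]]
17 abs [-7.5, 5.4] [[-1.1, -0.4], [-2.0, -0.9], [-3.0, -1.5], [-3.8, -2.3], [-4.5, -3.1]]
```

play_rows(
  increments=[
    {"offset": [1.2,0,0],"twist": 0,"grip": 0},
    {"offset": [2.4,0,0],"twist": 0,"grip": 0},
    {"offset": [3.5,0,0],"twist": 0,"grip": 0},
    {"offset": [3.4,1.1,0],"twist": 0,"grip": 0},
    {"offset": [3.0,2.2,0],"twist": 0,"grip": 0},
  ],
)

```text
time: 9.32
tool_pos: [0.5614, -0.1839, 0.3457]
tool_rot: [-0.001, 0.999, 0.045, 0.0]
contact_force: [-0.1, 1.3, 1.3]
gripper_width: 0.248
```

play_rows(
  increments=[
    {"offset": [-0.6,0.8,0],"twist": 0,"grip": 0},
    {"offset": [-1.6,1.5,0],"twist": 0,"grip": 0},
    {"offset": [-2.6,1.8,0],"twist": 0,"grip": 0},
    {"offset": [-3.7,1.9,0],"twist": 0,"grip": 0},
    {"offset": [-4.8,1.7,0],"twist": 0,"grip": 0},
  ],
)

```text
time: 9.73
tool_pos: [0.5567, -0.1866, 0.3462]
tool_rot: [0.001, 0.999, 0.045, 0.001]
contact_force: [2.1, 0.1, 1.5]
gripper_width: 0.248
```

play_rows(
  increments=[
    {"offset": [-1.0,-0.6,0],"twist": 0,"grip": 0},
    {"offset": [-1.8,-1.3,0],"twist": 0,"grip": 0},
    {"offset": [-2.4,-2.2,0],"twist": 0,"grip": 0},
    {"offset": [-2.8,-3.3,0],"twist": 0,"grip": 0},
    {"offset": [-2.9,-4.4,0],"twist": 0,"grip": 0},
  ],
)

```text
time: 10.15
tool_pos: [0.5528, -0.182, 0.3451]
tool_rot: [-0.001, 0.999, 0.045, -0.001]
contact_force: [0.6, 0.3, -1.1]
gripper_width: 0.244
```

play_rows(
  increments=[
    {"offset": [0,0,1],"twist": 0,"grip": 0},
    {"offset": [0,0,2],"twist": 0,"grip": 0},
    {"offset": [0,0,2],"twist": 0,"grip": 0},
  ],
)

```text
time: 10.4
tool_pos: [0.5529, -0.1819, 0.3424]
tool_rot: [-0.001, 0.999, 0.045, -0.001]
contact_force: [0.4, 0.8, -1.1]
gripper_width: 0.252
```

The contact force is gone and the tip is more than 4 mm below floor level, so it's in the hole. I'll lower gently and watch the side forces.

play_rows(
  increments=[
    {"offset": [0,0,1.5],"twist": 0,"grip": 0},
    {"offset": [0,0,3],"twist": 0,"grip": 0},
    {"offset": [0,0,4.5],"twist": 0,"grip": 0},
    {"offset": [0,0,6],"twist": 0,"grip": 0},
    {"offset": [0,0,6],"twist": 0,"grip": 0},
  ],
)

```text
time: 10.82
tool_pos: [0.5531, -0.1821, 0.3371]
tool_rot: [-0.0, 0.999, 0.045, -0.0]
contact_force: [-0.3, 0.8, -1.6]
gripper_width: 0.251
```

play_rows(
  increments=[
    {"offset": [0,0,1.5],"twist": 0,"grip": 0},
    {"offset": [0,0,3],"twist": 0,"grip": 0},
    {"offset": [0,0,5],"twist": 0,"grip": 0},
    {"offset": [0,0,7],"twist": 0,"grip": 0},
    {"offset": [0,0,7],"twist": 0,"grip": 0},
  ],
)

```text
time: 11.23
tool_pos: [0.5532, -0.1821, 0.3301]
tool_rot: [-0.0, 0.999, 0.045, -0.0]
contact_force: [-1.5, 1.0, -2.2]
gripper_width: 0.247
```

play_rows(
  increments=[
    {"offset": [0,0,1.5],"twist": 0,"grip": 0},
    {"offset": [0,0,3],"twist": 0,"grip": 0},
    {"offset": [-0.3,0,5],"twist": 0,"grip": 0},
    {"offset": [-0.3,0,7],"twist": 0,"grip": 0},
    {"offset": [-0.3,0,7],"twist": 0,"grip": 0},
  ],
)

```text
time: 11.65
tool_pos: [0.5529, -0.1822, 0.323]
tool_rot: [-0.0, 0.999, 0.045, -0.0]
contact_force: [-0.6, 1.0, -1.1]
gripper_width: 0.249
```

play_rows(
  increments=[
    {"offset": [0,0,1],"twist": 0,"grip": 0},
    {"offset": [0,0,2],"twist": 0,"grip": 0},
    {"offset": [0,0,3],"twist": 0,"grip": 0},
    {"offset": [0,0,3.5],"twist": 0,"grip": 0},
    {"offset": [0,0,3.5],"twist": 0,"grip": 0},
  ],
)

```text
time: 12.07
tool_pos: [0.553, -0.1822, 0.3201]
tool_rot: [-0.0, 0.999, 0.045, -0.0]
contact_force: [-2.5, 1.3, 0.5]
gripper_width: 0.251
```

play_rows(
  increments=[
    {"offset": [0,0,0.5],"twist": 0,"grip": 0},
    {"offset": [0,0,1],"twist": 0,"grip": 0},
    {"offset": [0,0,1.5],"twist": 0,"grip": 0},
    {"offset": [0,0,1.5],"twist": 0,"grip": 0},
  ],
)

```text
time: 12.4
tool_pos: [0.5529, -0.1822, 0.3186]
tool_rot: [-0.0, 0.999, 0.045, -0.0]
contact_force: [-1.8, 1.1, 0.8]
gripper_width: 0.252
```

The bottom contact is at z of about 0.319–0.320, close to the expected 0.318. I'll relieve the side force and press a little more to confirm it's home.

play_rows(
  increments=[
    {"offset": [-0.4,-0.2,0.5],"twist": 0,"grip": 0},
    {"offset": [-0.4,-0.2,1.5],"twist": 0,"grip": 0},
    {"offset": [-0.4,-0.2,2.5],"twist": 0,"grip": 0},
    {"offset": [-0.4,-0.2,2.5],"twist": 0,"grip": 0},
    {"offset": [-0.4,-0.2,2.5],"twist": 0,"grip": 0},
  ],
)

```text
time: 12.82
tool_pos: [0.5527, -0.1821, 0.3164]
tool_rot: [0.0, 0.999, 0.045, 0.0]
contact_force: [-1.6, 1.3, 1.6]
gripper_width: 0.252
```

It's solid on the bottom, with the spring rising. I'll ease the compression to about 0.5 mm and open.

play_rows(
  increments=[
    {"offset": [0,0,-1],"twist": 0,"grip": 0},
    {"offset": [-0.2,0,-2.2],"twist": 0,"grip": 0},
    {"offset": [-0.2,0,-2.2],"twist": 0,"grip": 0},
    {"offset": [-0.2,0,-2.2],"twist": 0,"grip": 0},
  ],
)

```text
time: 13.15
tool_pos: [0.5524, -0.1822, 0.3184]
tool_rot: [0.0, 0.999, 0.045, 0.0]
contact_force: [-0.2, 1.0, -0.9]
gripper_width: 0.251
```

play_rows(
  increments=[
    {"offset": [0,0,0],"twist": 0,"grip": 0.27},
    {"offset": [0,0,0],"twist": 0,"grip": 0.32},
    {"offset": [0,0,0],"twist": 0,"grip": 0.45},
    {"offset": [0,0,0],"twist": 0,"grip": 0.7},
    {"offset": [0,0,0],"twist": 0,"grip": 1},
  ],
)

```text
time: 13.57
tool_pos: [0.5524, -0.1822, 0.3186]
tool_rot: [0.0, 0.999, 0.045, 0.0]
contact_force: [0.4, -0.2, -0.5]
gripper_width: 0.722
```

play_rows(
  increments=[
    {"offset": [0,0,0],"twist": 0,"grip": 1},
    {"offset": [0,0,0],"twist": 0,"grip": 1},
    {"offset": [0,0,0],"twist": 0,"grip": 1},
    {"offset": [0,0,0],"twist": 0,"grip": 1},
  ],
)

```text
time: 13.9
tool_pos: [0.5524, -0.1821, 0.3184]
tool_rot: [0.0, 0.999, 0.045, 0.0]
contact_force: [0.7, 0.3, -0.4]
gripper_width: 0.997
```

Run:
```python
from h import *
s,Rm=st()
c=manip.get_calibration("wrist");iw=manip.grab_frame("wrist")
print("wrist",[(np.round(w(d["xyz"],c["T"]),4).tolist(),round(d["p"],2)) for d in manip.tip_of("probe","wrist")[:2]])
cs=manip.get_calibration("scene");im=manip.grab_frame("scene")
print("scene",[(np.round(w(d["xyz"],cs["T"]),4).tolist(),round(d["p"],2)) for d in manip.tip_of("probe","scene")[:2]])
U,V=map(int,proj([.559,-.182,.16],cs))
b=cv2.resize(im[V-50:V+50,U-50:U+50],(400,400),interpolation=cv2.INTER_CUBIC)
cv2.imwrite("pics/c6.png",np.hstack([cv2.resize(iw[150:400,195:445],(400,400)),b]))
```

```text
t 13.9 pos [ 0.5524 -0.1821  0.3184] F [ 0.75  0.34 -0.45] g 0.997
[[0.996, 0.091, 0.0], [0.091, -0.996, -0.0], [0.0, 0.0, -1.0]]
wrist [([0.5547, -0.1781, 0.1267], 0.84)]
scene [([0.5522, -0.181, 0.1196], 0.6)]
```

View pics/c6.png

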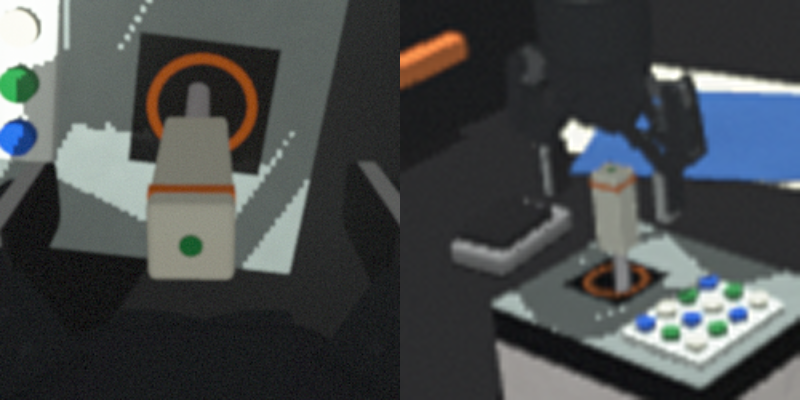

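The probe stands free and upright in the well with the jaws open. Its underside is at about 0.12–0.127 (0.125 expected). I'll retreat straight up and check once more.

play_rows(
  increments=[
    {"offset": [0,0,-8],"twist": 0,"grip": 1},
    {"offset": [0,0,-25],"twist": 0,"grip": 1},
    {"offset": [0,0,-45],"twist": 0,"grip": 1},
    {"offset": [0,0,-70],"twist": 0,"grip": 1},
    {"offset": [0,0,-95],"twist": 0,"grip": 1},
  ],
)

```text
time: 14.52
tool_pos: [0.5522, -0.182, 0.4146]
tool_rot: [-0.0, 0.999, 0.045, -0.0]
contact_force: [0.9, 0.2, 0.4]
gripper_width: 0.998
```

play_rows(
  increments=[
    {"offset": [0,0,-20],"twist": 0,"grip": 1},
    {"offset": [0,0,-25],"twist": 0,"grip": 1},
    {"offset": [0,0,-25],"twist": 0,"grip": 1},
    {"offset": [0,0,-25],"twist": 0,"grip": 1},
  ],
)

```text
time: 14.85
tool_pos: [0.5522, -0.182, 0.4378]
tool_rot: [-0.0, 0.999, 0.045, -0.0]
contact_force: [0.3, -0.0, -0.2]
gripper_width: 0.997
```

Run:
```python
from h import *
s,Rm=st()
c=manip.get_calibration("wrist");iw=manip.grab_frame("wrist")
print("wrist",[(np.round(w(d["xyz"],c["T"]),4).tolist(),round(d["p"],2)) for d in manip.tip_of("probe","wrist")[:2]])
cs=manip.get_calibration("scene");im=manip.grab_frame("scene")
print("scene",[(np.round(w(d["xyz"],cs["T"]),4).tolist(),round(d["p"],2)) for d in manip.tip_of("probe","scene")[:2]])
print("top of handle should show at",proj([.5525,-.182,.185],cs),"underside",proj([.5525,-.182,.125],cs))
U,V=map(int,proj([.559,-.182,.16],cs)); print("crop origin",U-50,V-50)
b=cv2.resize(im[V-50:V+50,U-50:U+50],(400,400),interpolation=cv2.INTER_CUBIC)
cv2.imwrite("pics/c7.png",np.hstack([cv2.resize(iw,(640,400)),b])[:,:] if 0 else np.hstack([cv2.resize(iw[100:350,195:445],(400,400)),b]))
```

```text
t 14.85 pos [ 0.5522 -0.182   0.4378] F [ 0.31 -0.03 -0.16] g 0.997
[[0.996, 0.091, -0.001], [0.091, -0.996, 0.0], [-0.001, -0.0, -1.0]]
wrist [([0.5529, -0.178, 0.1243], 0.75)]
scene [([0.5512, -0.1777, 0.1176], 0.52), ([0.4859, 0.2472, 0.0031], 0.46)]
top of handle should show at (np.float64(259.522389177959), np.float64(150.51073302054917)) underside (np.float64(261.5143343558809), np.float64(169.7088257924364))
crop origin 208 109
```

View pics/c7.png

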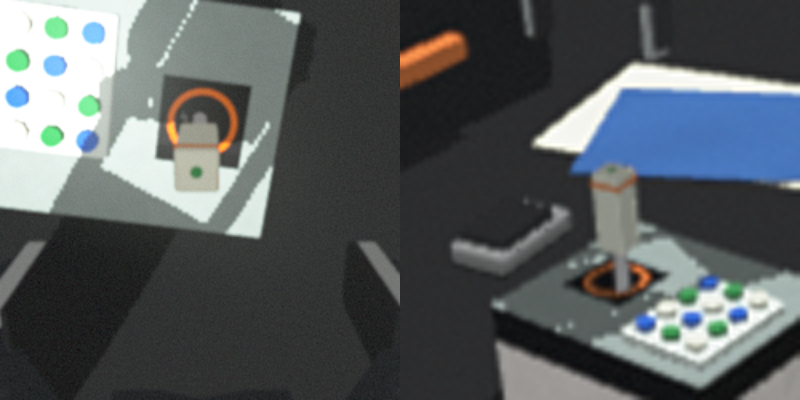

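The probe stands upright in the well. The handle top shows at (261,152) in the scene picture, where (260,151) was predicted for a fully seated probe.

```bash
python3 -c "
from plant import manip; print(manip.job_done())"
```

```text
the job is handed in; nothing more can be done
None
```

The probe is seated in the well's blind hole, released and standing on its own, and the job is handed in. The robot's clock read about 15 s of the 51 s allowed.

- **Finding the hole:** I gripped the probe by the handle, lifted it out of the stand and lowered it lightly onto the well floor at about 2.5 N. It dropped in on the third segment of the spiral, about 5 mm from the centre of the well.
- **Seating:** I lowered it until it met a firm stop about 28–29 mm below the floor contact, where 30 mm was expected. Pressing 3 mm more raised the force slightly, as the rod's spring should. The largest force reading while the tip was in the well was about 3 N. I then eased the spring off, opened the jaws and withdrew straight up.
- **Last checks:** The wrist camera put the handle's underside at z = 0.124, against 0.125 when fully home. In the scene picture the handle's top was within about 2 pixels of where it should be.
- **Disagreement:** The network's reading from the scene camera was lower, at 0.118, with low confidence (0.52). The wrist reading and the picture contradict it.
- **Other objects:** I planned no contact with anything else on the bench and felt none. I didn't re-measure the positions of the other objects at the end.

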